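# Start the last screw-in foot of a monitor stand

## Task

The monitor stand lies upside down on the desk with one of its four feet missing. Take the loose foot out of the drilled block, put its screw into the empty pilot hole, and press down firmly (about 20 N, but never harder than 30 N) while turning it clockwise, regrasping as needed, until the thread has bitten and the gap between foot and board is about 5 mm; then let go, leaving it standing straight. Leave the mug, mouse and stapler alone.

Things in the scene. Friction and masses are not known exactly. Their poses are not given: they have to be found in the camera images.
- foot: Loose turned wooden foot, about 90 g: plain round cylinder 40 mm across, 40 mm high, with a coarse steel wood screw 10 mm across and 26 mm long below it. Origin at the screw's blunt tip, z up the axis: shoulder (underside of the wood) at z = 26 mm, flat top at z = 66 mm. Starts upright, screw down, in the block. Any grasp yaw serves.
- foot_shoulder (a point): Centre of the foot's shoulder, on its axis 26 mm above the screw tip; z up the axis. On the wood the screw advances 6 mm per clockwise turn seen from above (0.95 mm per rad), only while pressed: under 12 to 16 N it spins without biting, 18 to 25 N bites surely, over 30 N splits the board and fails. Pressing alone does not drive it. Turning takes about 0.06 N m.
- block: Dark wooden block 90 x 90 x 30 mm, fixed to the desk, with one 11.5 mm hole, 22 mm deep, in the middle of its top, in which the foot's screw stands loosely (pull straight up). Origin at the centre of its underside.
- board: White laminated wooden top of the monitor stand, 280 (x) x 180 (y) x 30 mm, upside down, fixed to the desk. Origin at the centre of its underside, z up. Foot places at x = +-100, y = +-55 mm: three carry fitted feet (40 mm across, 40 mm high, tight on the board, tops 70 mm above the desk); the one at (+100, +55) mm is the empty pilot hole.
- hole (a point): Centre of the mouth of the empty pilot hole, in the board's upper face, 30 mm above the desk; z up. 11 mm wide, 2 mm chamfer. The screw drops in freely until its tip is 16 mm below the mouth, where the wood begins (gap under the shoulder then 10 mm); it can go 9 mm further by screwing. Turned counter-clockwise under load it backs out; let go, it stays.
- mug: White mug, 80 mm across, 95 mm high, bystander. Origin at the centre of its underside.
- mouse: Black computer mouse 100 x 60 x 30 mm, bystander. Origin at the centre of its underside.
- stapler: Black stapler 130 x 36 x 44 mm, bystander. Origin at the centre of its underside.
- bite: The uncut wood at the bottom of the empty pilot hole, out of sight from the side: a 10 mm disc on the hole's axis. Origin at the centre of its top, 16 mm below the hole's mouth at first; it sinks and turns with the screw as the thread is cut, and stays put otherwise.
There are look-alikes about, which are no part of the job. Leave any green or yellow look-alike of the foot alone.

How it is judged:
On the way, in this order (a step that is already met when the one before it is completed fails the run):
1. the foot's screw stands in the empty pilot hole, on the wood (z of foot in the frame of hole below -0.0145 m and horizontal distance between foot_shoulder and hole below 0.005 m), for 0.1 s.
2. the thread has been cut: the screw has driven the wood under it down 3.3 mm or more (z of bite in the frame of hole below -0.0193 m and horizontal distance between foot_shoulder and hole below 0.005 m), for 0.2 s.
At the end, for the whole second after the job is handed in: The foot's screw is in the pilot hole (shoulder centred within 5 mm), driven so that the gap between foot and board is 6.5 mm or less, within 7 degrees of upright, at rest and released (z of foot_shoulder in the frame of hole below 0.0065 m and horizontal distance between foot_shoulder and hole below 0.005 m and angle between foot's own z axis and vertical below 0.12 rad and linear speed of foot below 0.02 m/s); the robot touches nothing.
It fails at once if the screw was pressed on the wood with more than 30 N (contact force between foot and bite above 30 N).
It fails at once if the mug was moved more than 20 mm (distance of mug from where it was at the start of the episode above 0.02 m).
It fails at once if the mouse was moved more than 20 mm (distance of mouse from where it was at the start of the episode above 0.02 m).
It fails at once if the stapler was moved more than 20 mm (distance of stapler from where it was at the start of the episode above 0.02 m).
It also fails if it takes over 72 s, if anything falls off the work surface, if the arm or the gripper's body presses on something with over 40 N, if the wrist force passes 120 N, or if a joint passes its speed limit or range.

## Robot

A 7-joint arm with a two-finger parallel gripper is mounted at the origin on the work surface. World frame = base frame: x ahead of the robot, y to its left, z up, the work surface at z = 0. Lengths are in m, angles in rad, forces in N, time in s.
With the tool pointing down it reaches from about 0.35 to 0.9 m from the base axis. Payload 8.1 kg.
Tool frame: the origin (TCP) lies midway between the tips of the shut fingers; the grasp point (between the pads) lies 19 mm behind it; z points along the fingers, y is the line along which they close (so a half turn about z gives the same grasp; the last joint's range is limited). The gripper opens to 92 mm and grips with 3 to 60 N. Pads are 19 mm wide; open, the fingers measure 130 mm over their backs; the gripper's body (75 mm by 190 mm) begins 47 mm behind the grasp point.
Start: joints at [-1.321, 0.434, 0.025, 1.573, -0.012, 1.134, -0.075], TCP at [0.216, 0.587, 0.227] pointing down, gripper open.
Joint ranges: [-2.62, 2.62], [-0.44, 2.09], [-1.27, 1.32], [0.08, 2.57], [-1.32, 4.46], [0.12, 2], [-2.74, 2.74]. Speed limits (rad/s): [2.22, 2.22, 3.01, 3.01, 3.14, 3.14, 3.14].

## Interface

Orientations are given as [roll, pitch, yaw] about the fixed x, y, z axes, in that order (R = Rz(yaw) Ry(pitch) Rx(roll)).
In Python, from rig import ctrl, eyes gives the robot as it stands. The module is installed in compiled form; this text tells all that it offers.
- The arm moves only by the shell command python3 -m crank 'ROWS'. ROWS is JSON, a list of rows, each an object of numbers: "dx", "dy", "dz": the shift along the tool's x, y, z in m; "turn": the turn about the tool's z in rad; "jaw": the closure in counts, from 0 (fully open) to 255 (shut). A call has exactly 10 rows; each row is the pose to reach, as a shift and turn from the pose commanded when the call began, along the tool's axes at that moment; what a row does not reach only later rows make up. A row lasts 1/8 s, in which the tool goes at most 62.5 mm and 10.7 degrees, less where a joint would pass 70% of its speed; a pose out of reach is approached as far as the arm can. A call with a gripper value outside its range is refused whole. The fingers move at their own pace and stop on an object; the grip force is fixed at half the most. Time passes only in rows, so rows that repeat a pose let the fingers close, or fill a call up. It gives the time, the measured TCP pose, the force, the opening and the grip force at its end, in the units of the state.
- ctrl.get_obs(): the state, without advancing time (a new reading comes with each control period).
- eyes.capture(name): name is "side" or "top"; returns (picture, depth): 420x560x3 uint8, red, green, blue; 420x560 float32, m along the optical axis (not along the pixel's ray), 0 where there is no reading.
- eyes.camera_params(name): a dict with "camera_matrix" (3x3 intrinsics, pixels), "rvec" (rotation vector, rad) and "tvec" (3), from world to camera coordinates, as OpenCV has them. Camera axes: x right, y down, z forward; pixel columns grow to the right and rows downward; lengths in m; the calibration is good to about 2 mm. A picture is of the moment at which its call begins. camera_params takes no time and is no camera call.
- ctrl.hand_in(): hands the job in; it is judged then, once.
The state is a dict: "clock": time; "joints": joint angles; "qvel": joint speeds; "effort": joint torques, N m; "tool_pos": TCP position; "orientation": TCP orientation; "ft_force": force on the tool from outside, world axes, zero at the start; "wrist_torque": the same for the moment, N m; "opening": finger opening in m; "gripper_force": force on a finger pad.
Only numpy, scipy, OpenCV 4.12 (cv2) and the standard library are available. Lean on these libraries where they do the work, as an engineer would, in place of code of your own. Each camera call takes 0.05 s, during which the arm holds its last target. There are 200 camera calls.

## Working session

There is one attempt and no reset: what is moved stays moved. The work goes in short steps, Python scripts to look and compute and a shell command to move; the robot and the scene stay as the last step left them, time stands still between calls to the robot, and variables do not carry over. Pictures are saved under pics/ and viewed, at most 10 in all, crops included, and the job is handed in when it is done.

```bash
mkdir -p pics
cat > h.py <<'E'
from rig import ctrl, eyes
import numpy as np, cv2
def cam(n):
    p=eyes.camera_params(n); return np.array(p["camera_matrix"],float),cv2.Rodrigues(np.array(p["rvec"],float))[0],np.array(p["tvec"],float).ravel()
def px2w(n,u,v,d):
    K,R,t=cam(n); return R.T@(np.linalg.inv(K)@[u,v,1]*d-t)
def ray(n,u,v,z):
    "world point on pixel ray at height z"
    K,R,t=cam(n); c=-R.T@t; r=R.T@np.linalg.inv(K)@[u,v,1]; return c+r*(z-c[2])/r[2]
def proj(n,P):
    K,R,t=cam(n); q=K@(R@np.array(P)+t); return q[:2]/q[2]
def tri(a,pa,b,pb):
    L=[]
    for n,p in((a,pa),(b,pb)):
        K,R,t=cam(n); L.append(K@np.c_[R,t])
    X=cv2.triangulatePoints(L[0],L[1],np.array(pa,float).reshape(2,1),np.array(pb,float).reshape(2,1)).ravel(); return X[:3]/X[3]
E
python3 - <<'E'
from h import *
for n in("top","side"):
    p,d=eyes.capture(n); np.save(n+"_d.npy",d); np.save(n+".npy",p); cv2.imwrite(f"pics/{n}0.png",p[:,:,::-1])
    K,R,t=cam(n); print(n,K.round(1).tolist(),(-R.T@t).round(3),R.round(2).tolist())
print(ctrl.get_obs())
E
```

```text
top [[495.3, 0.0, 283.1], [0.0, 495.3, 207.5], [0.0, 0.0, 1.0]] [ 0.357 -0.076  1.187] [[0.03, -1.0, 0.02], [-0.98, -0.03, -0.19], [0.19, -0.02, -0.98]]
side [[486.3, 0.0, 285.5], [0.0, 486.3, 210.1], [0.0, 0.0, 1.0]] [ 0.091 -0.875  0.683] [[0.85, -0.53, -0.01], [-0.3, -0.47, -0.83], [0.44, 0.71, -0.56]]
{'clock': 0.1, 'joints': array([-1.32061116,  0.43515053,  0.02495838,  1.57401519, -0.01159954,
        1.13402313, -0.07509578]), 'qvel': array([ 0.00013533, -0.00223628,  0.00038987, -0.00128355, -0.00212382,
       -0.00037126, -0.00055482]), 'effort': array([ 3.87810229e-03, -6.69132400e+01,  9.88493487e-01, -3.15144861e+01,
       -6.04976923e-02,  3.73188104e-02,  4.32644742e-05]), 'tool_pos': array([0.21582439, 0.58604796, 0.2260215 ]), 'orientation': array([-3.14014680e+00,  1.25641733e-04,  2.78875629e+00]), 'ft_force': array([-0.55246194,  0.49615636,  0.09379974]), 'wrist_torque': array([ 0.03723369, -0.01880518, -0.02231762]), 'gripper_force': 0.0, 'opening': 0.09210874509604353}
```

View pics/top0.png

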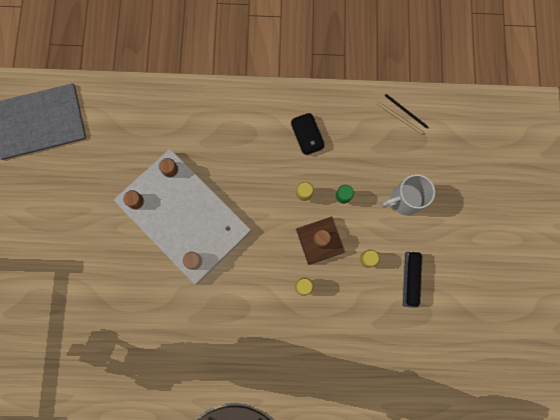

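View pics/side0.png

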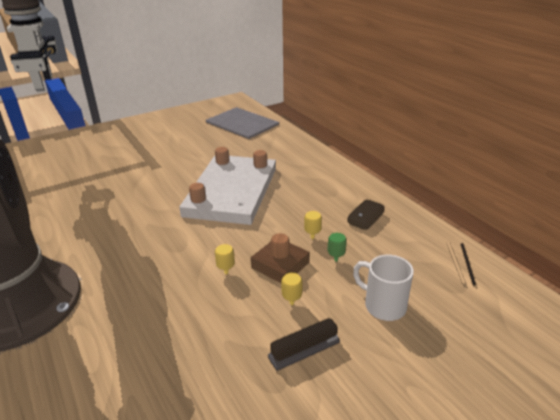

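The brown foot stands in the dark block at top (322,238) and side (280,246). The empty hole is at top (228,229) and side (240,204). Look-alikes that could be mistaken for the foot:
- Yellow at top (305,190), (370,258) and (304,287).
- Green at top (345,194).
- Fitted brown feet at top (168,167), (133,200) and (192,260).

I choose the brown one in the block and check it in a crop.

Run:
```python
from h import *
T=np.load("top.npy");S=np.load("side.npy")
def crop(I,u,v): return cv2.resize(I[v-25:v+25,u-33:u+33],None,fx=6,fy=6,interpolation=cv2.INTER_CUBIC)
a=np.vstack([np.hstack([crop(T,322,238),crop(S,280,250)]),np.hstack([crop(T,228,229),crop(S,240,204)])])
cv2.imwrite("pics/crop0.png",a[:,:,::-1]); print(a.shape)
for n,uv in(("top",[(322,238),(228,229),(236,229),(168,165),(133,198),(192,258)]),("side",[(280,240),(240,204),(232,207)])):
    d=np.load(n+"_d.npy")
    for u,v in uv: print(n,u,v,px2w(n,u,v,np.median(d[v-1:v+2,u-1:u+2])).round(4))
```

```text
(600, 792, 3)
top 322 238 [ 0.501  -0.1841  0.0748]
top 228 229 [0.5233 0.0348 0.0151]
top 236 229 [0.5216 0.0145 0.0312]
top 168 165 [0.6604 0.1755 0.072 ]
top 133 198 [0.58   0.2498 0.0707]
top 192 258 [0.4471 0.1065 0.0725]
side 280 240 [ 0.4992 -0.1913  0.072 ]
side 240 204 [0.5233 0.0387 0.0252]
side 232 207 [0.4982 0.0322 0.029 ]
```

View pics/crop0.png

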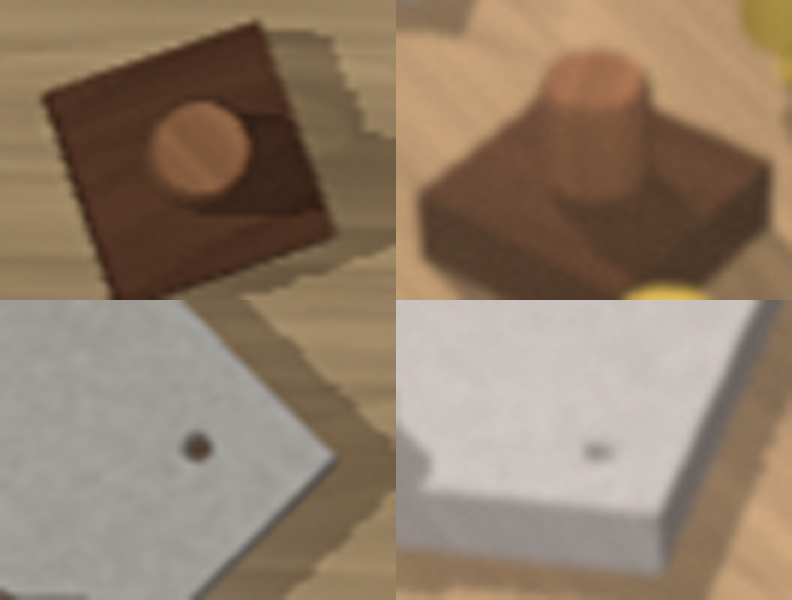

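Crop 1 shows the brown foot top at top (322.3,237.2), side (279.5,237.5). The hole is at top (227.5,228), side (240.2,203.8). The choice is confirmed.

Run:
```python
from h import *
print("foot top",tri("top",(322.3,237.2),"side",(279.5,237.5)).round(4),ray("top",322.3,237.2,.074).round(4),ray("side",279.5,237.5,.074).round(4))
print("hole",tri("top",(227.5,228),"side",(240.2,203.8)).round(4),ray("top",227.5,228,.03).round(4),ray("side",240.2,203.8,.03).round(4))
for n in("top","side"):
    d=np.load(n+"_d.npy"); K,R,t=cam(n); v,u=np.mgrid[:420,:560]
    P=((np.stack([u,v,u*0+1],-1)@np.linalg.inv(K).T)*d[...,None]-t)@R
    for c in[(.6604,.1755),(.58,.2498),(.4471,.1065),(.501,-.186)]:
        m=(np.hypot(P[...,0]-c[0],P[...,1]-c[1])<.03)&(P[...,2]>.058)&(P[...,2]<.09)&(d>0)
        # mid of bounding ellipse at z=.07
        print(n,m.sum(),P[m].mean(0).round(4),np.median(P[m][:,2]).round(4))
# IK-free: current tool axes
from scipy.spatial.transform import Rotation as Q
o=ctrl.get_obs();print(Q.from_euler("xyz",o["orientation"]).as_matrix().round(3).tolist())
```

```text
foot top [ 0.5026 -0.1847  0.073 ] [ 0.503  -0.1848  0.074 ] [ 0.5014 -0.1857  0.074 ]
hole [0.523  0.0351 0.028 ] [0.5235 0.0347 0.03  ] [0.5209 0.0326 0.03  ]
top 235 [0.6585 0.1769 0.0699] 0.0704
top 240 [0.5791 0.252  0.0697] 0.0703
top 247 [0.4427 0.1073 0.0701] 0.0704
top 247 [ 0.5017 -0.1844  0.0735] 0.074
side 111 [0.6558 0.1719 0.0663] 0.0673
side 110 [0.5767 0.247  0.066 ] 0.0671
side 151 [0.4393 0.1014 0.0664] 0.0675
side 255 [ 0.4978 -0.1925  0.0695] 0.0713
[[-0.938, 0.346, -0.0], [0.346, 0.938, -0.001], [-0.0, -0.001, -1.0]]
```

```bash
python3 -m crank '[{"dx":-0.04,"dy":-0.047,"jaw":85},{"dx":-0.08,"dy":-0.094,"jaw":85},{"dx":-0.12,"dy":-0.14,"jaw":85},{"dx":-0.16,"dy":-0.187,"jaw":85},{"dx":-0.2,"dy":-0.233,"jaw":85},{"dx":-0.24,"dy":-0.28,"jaw":85},{"dx":-0.28,"dy":-0.327,"jaw":85},{"dx":-0.32,"dy":-0.373,"jaw":85},{"dx":-0.36,"dy":-0.42,"jaw":85},{"dx":-0.4,"dy":-0.466,"jaw":85}]'; python3 -c "
from h import *
o=ctrl.get_obs();print(o['joints'].round(3),o['opening'])"
```

```text
[-1.321  0.435  0.025  1.574 -0.012  1.134 -0.075] 0.09210874509604353schema error: expected keys dx, dy, dz, turn, jaw
```

All keys are required.

```bash
python3 -m crank '[{"dx":-0.04,"dy":-0.047,"dz":0,"turn":0,"jaw":85},{"dx":-0.08,"dy":-0.094,"dz":0,"turn":0,"jaw":85},{"dx":-0.12,"dy":-0.14,"dz":0,"turn":0,"jaw":85},{"dx":-0.16,"dy":-0.187,"dz":0,"turn":0,"jaw":85},{"dx":-0.2,"dy":-0.233,"dz":0,"turn":0,"jaw":85},{"dx":-0.24,"dy":-0.28,"dz":0,"turn":0,"jaw":85},{"dx":-0.28,"dy":-0.327,"dz":0,"turn":0,"jaw":85},{"dx":-0.32,"dy":-0.373,"dz":0,"turn":0,"jaw":85},{"dx":-0.36,"dy":-0.42,"dz":0,"turn":0,"jaw":85},{"dx":-0.4,"dy":-0.466,"dz":0,"turn":0,"jaw":85}]'; python3 -c "
from h import *
o=ctrl.get_obs();print(o['joints'].round(3),o['opening'],o['tool_pos'],o['orientation'])"
```

```text
clock: 1.35
tool_pos: [0.4305, 0.0091, 0.2268]
orientation: [3.141, 0.0, 2.789]
ft_force: [0.9, 1.1, -0.3]
opening: 0.0609
gripper_force: 0.0
[-0.526  0.106  0.424  2.043 -0.052  1.002  1.141] 0.06090574033966859 [0.43047989 0.00909454 0.22683687] [3.14105189e+00 2.25827827e-04 2.78893836e+00]
```

```bash
python3 -m crank '[{"dx":-0.03,"dy":-0.035,"dz":0,"turn":-0.15,"jaw":85},{"dx":-0.06,"dy":-0.07,"dz":0,"turn":-0.3,"jaw":85},{"dx":-0.09,"dy":-0.105,"dz":0,"turn":-0.45,"jaw":85},{"dx":-0.12,"dy":-0.14,"dz":0,"turn":-0.6,"jaw":85},{"dx":-0.134,"dy":-0.157,"dz":0,"turn":-0.6,"jaw":85},{"dx":-0.134,"dy":-0.157,"dz":0.03,"turn":-0.6,"jaw":85},{"dx":-0.134,"dy":-0.157,"dz":0.06,"turn":-0.6,"jaw":85},{"dx":-0.134,"dy":-0.157,"dz":0.09,"turn":-0.6,"jaw":85},{"dx":-0.134,"dy":-0.157,"dz":0.11,"turn":-0.6,"jaw":85},{"dx":-0.134,"dy":-0.157,"dz":0.11,"turn":-0.6,"jaw":85}]'
python3 - <<'E'
from h import *
from scipy.spatial.transform import Rotation as Q
o=ctrl.get_obs();print(o['joints'].round(3),o['tool_pos'],o['orientation'],Q.from_euler("xyz",o["orientation"]).as_matrix().round(3).tolist())
a=[]
for n,P in(("top",(.502,-.185,.074)),("side",(.502,-.185,.074))):
    p,d=eyes.capture(n); u,v=proj(n,P).round().astype(int); c=cv2.resize(p[v-45:v+45,u-50:u+50],None,fx=4,fy=4,interpolation=cv2.INTER_CUBIC); a.append(c); print(u,v)
cv2.imwrite("pics/c1.png",np.hstack(a)[:,:,::-1])
E
```

```text
clock: 2.6
tool_pos: [0.5005, -0.1823, 0.1153]
orientation: [3.14, -0.003, -2.895]
ft_force: [0.9, -1.5, 0.9]
opening: 0.0614
gripper_force: 0.0
[-0.072  0.432  0.432  1.953 -0.244  0.811  2.313] [ 0.5005066  -0.18225839  0.11533126] [ 3.14010102 -0.00314287 -2.89457453] [[-0.97, -0.245, -0.003], [-0.245, 0.97, 0.001], [0.003, 0.001, -1.0]]
322 238
280 237
```

View pics/c1.png

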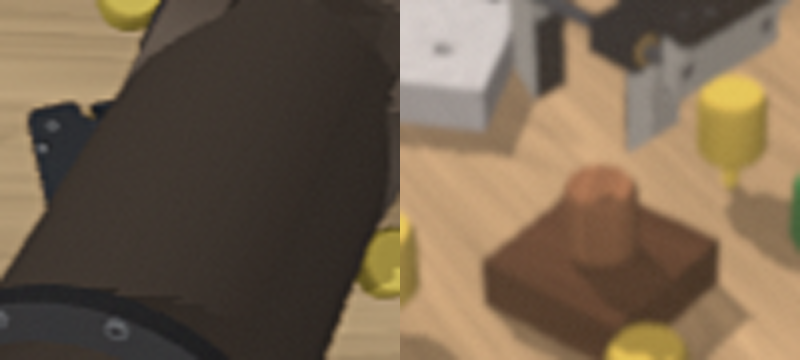

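The side crop shows the open fingers straddling the foot, with tips at crop (540,95) and (640,145) above the foot top at (602,180). Descending.

```bash
python3 -m crank '[{"dx":0,"dy":0,"dz":0.02,"turn":0,"jaw":85},{"dx":0,"dy":0,"dz":0.04,"turn":0,"jaw":85},{"dx":0,"dy":0,"dz":0.055,"turn":0,"jaw":85},{"dx":0,"dy":0,"dz":0.068,"turn":0,"jaw":85},{"dx":0,"dy":0,"dz":0.076,"turn":0,"jaw":85},{"dx":0,"dy":0,"dz":0.076,"turn":0,"jaw":85},{"dx":0,"dy":0,"dz":0.076,"turn":0,"jaw":85},{"dx":0,"dy":0,"dz":0.076,"turn":0,"jaw":85},{"dx":0,"dy":0,"dz":0.076,"turn":0,"jaw":85},{"dx":0,"dy":0,"dz":0.076,"turn":0,"jaw":85}]'
```

```text
clock: 3.95
tool_pos: [0.5019, -0.1827, 0.0409]
orientation: [-3.142, 0.0, -2.894]
ft_force: [0.2, 0.4, 1.3]
opening: 0.0613
gripper_force: 0.0
```

```bash
python3 -m crank '[{"dx":0,"dy":-0.002,"dz":0,"turn":0,"jaw":100},{"dx":0,"dy":-0.002,"dz":0,"turn":0,"jaw":120},{"dx":0,"dy":-0.002,"dz":0,"turn":0,"jaw":140},{"dx":0,"dy":-0.002,"dz":0,"turn":0,"jaw":180},{"dx":0,"dy":-0.002,"dz":0,"turn":0,"jaw":255},{"dx":0,"dy":-0.002,"dz":0,"turn":0,"jaw":255},{"dx":0,"dy":-0.002,"dz":0,"turn":0,"jaw":255},{"dx":0,"dy":-0.002,"dz":0,"turn":0,"jaw":255},{"dx":0,"dy":-0.002,"dz":0,"turn":0,"jaw":255},{"dx":0,"dy":-0.002,"dz":0,"turn":0,"jaw":255}]'
```

```text
clock: 5.2
tool_pos: [0.5023, -0.1846, 0.0407]
orientation: [-3.142, 0.0, -2.894]
ft_force: [-0.8, -0.4, -0.2]
opening: 0.0396
gripper_force: 30.0
```

```bash
python3 -m crank '[{"dx":0,"dy":0,"dz":-0.02,"turn":0,"jaw":255},{"dx":0,"dy":0,"dz":-0.05,"turn":0,"jaw":255},{"dx":0,"dy":0,"dz":-0.08,"turn":0,"jaw":255},{"dx":-0.018,"dy":0.05,"dz":-0.08,"turn":0,"jaw":255},{"dx":-0.036,"dy":0.1,"dz":-0.08,"turn":-0.17,"jaw":255},{"dx":-0.054,"dy":0.15,"dz":-0.08,"turn":-0.34,"jaw":255},{"dx":-0.068,"dy":0.19,"dz":-0.08,"turn":-0.5,"jaw":255},{"dx":-0.0737,"dy":0.208,"dz":-0.08,"turn":-0.65,"jaw":255},{"dx":-0.0737,"dy":0.208,"dz":-0.08,"turn":-0.8,"jaw":255},{"dx":-0.0737,"dy":0.208,"dz":-0.08,"turn":-0.8,"jaw":255}]'
python3 - <<'E'
from h import *
o=ctrl.get_obs();print(o['joints'].round(3),o['tool_pos'],o['orientation'])
p,d=eyes.capture("side"); np.save("s2.npy",p); np.save("s2d.npy",d)
u,v=230,170
cv2.imwrite("pics/c2.png",cv2.resize(p[v-50:v+50,u-65:u+65],None,fx=6,fy=6,interpolation=cv2.INTER_CUBIC)[:,:,::-1])
t=o['tool_pos']; print(proj("side",t+[0,0,.033]),proj("side",t-[0,0,.033]))
E
```

```text
clock: 6.45
tool_pos: [0.5226, 0.0353, 0.1206]
orientation: [3.141, -0.0, -2.095]
ft_force: [-0.2, -0.2, -1.4]
opening: 0.0394
gripper_force: 30.0
[-0.324  0.393  0.203  1.958 -0.108  0.802  2.557] [0.5225742  0.03526135 0.12061084] [ 3.14110273e+00 -4.52341777e-05 -2.09500572e+00]
[237.09851065 158.41361365] [238.84426962 182.93181651]
```

View pics/c2.png

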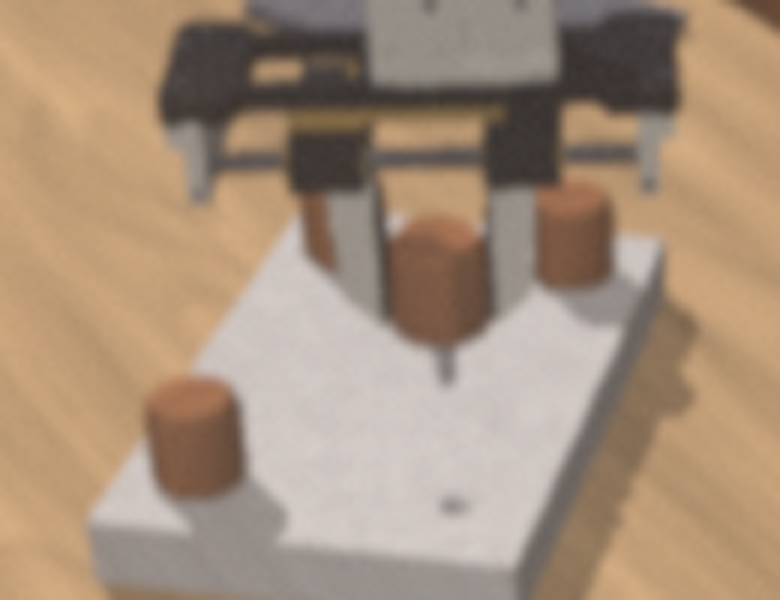

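The side crop shows the foot held straight between the fingers. The screw tip is at (238.8,183.3), matching the projected (238.8,182.9), and the hole is at (240,203.7) below. Lowering into the hole.

```bash
python3 -m crank '[{"dx":0.0007,"dy":-0.0002,"dz":0.02,"turn":0,"jaw":255},{"dx":0.0007,"dy":-0.0002,"dz":0.04,"turn":0,"jaw":255},{"dx":0.0007,"dy":-0.0002,"dz":0.05,"turn":0,"jaw":255},{"dx":0.0007,"dy":-0.0002,"dz":0.055,"turn":0,"jaw":255},{"dx":0.0007,"dy":-0.0002,"dz":0.058,"turn":0,"jaw":255},{"dx":0.0007,"dy":-0.0002,"dz":0.06,"turn":0,"jaw":255},{"dx":0.0007,"dy":-0.0002,"dz":0.062,"turn":0,"jaw":255},{"dx":0.0007,"dy":-0.0002,"dz":0.064,"turn":0,"jaw":255},{"dx":0.0007,"dy":-0.0002,"dz":0.066,"turn":0,"jaw":255},{"dx":0.0007,"dy":-0.0002,"dz":0.066,"turn":0,"jaw":255}]'
```

```text
clock: 7.75
tool_pos: [0.5226, 0.0344, 0.0546]
orientation: [3.141, -0.0, -2.095]
ft_force: [-0.1, -0.4, -1.3]
opening: 0.0394
gripper_force: 30.0
```

```bash
python3 -m crank '[{"dx":0,"dy":0,"dz":0.002,"turn":0,"jaw":255},{"dx":0,"dy":0,"dz":0.004,"turn":0,"jaw":255},{"dx":0,"dy":0,"dz":0.0055,"turn":0,"jaw":255},{"dx":0,"dy":0,"dz":0.0065,"turn":0,"jaw":255},{"dx":0,"dy":0,"dz":0.0075,"turn":0,"jaw":255},{"dx":0,"dy":0,"dz":0.008,"turn":0,"jaw":255},{"dx":0,"dy":0,"dz":0.0084,"turn":0,"jaw":255},{"dx":0,"dy":0,"dz":0.0084,"turn":0,"jaw":255},{"dx":0,"dy":0,"dz":0.0084,"turn":0,"jaw":255},{"dx":0,"dy":0,"dz":0.0084,"turn":0,"jaw":255}]'
```

```text
clock: 9.0
tool_pos: [0.5227, 0.0344, 0.0464]
orientation: [-3.141, 0.0, -2.094]
ft_force: [-0.4, 0.7, 2.1]
opening: 0.0395
gripper_force: 30.0
```

```bash
python3 -m crank '[{"dx":0,"dy":0,"dz":0.0003,"turn":0,"jaw":255},{"dx":0,"dy":0,"dz":0.0005,"turn":0,"jaw":255},{"dx":0,"dy":0,"dz":0.0005,"turn":0,"jaw":255},{"dx":0,"dy":0,"dz":0.0005,"turn":0,"jaw":255},{"dx":0,"dy":0,"dz":0.0005,"turn":0,"jaw":255},{"dx":0,"dy":0,"dz":0.0005,"turn":0,"jaw":255},{"dx":0,"dy":0,"dz":0.0005,"turn":0,"jaw":255},{"dx":0,"dy":0,"dz":0.0005,"turn":0,"jaw":255},{"dx":0,"dy":0,"dz":0.0005,"turn":0,"jaw":255},{"dx":0,"dy":0,"dz":0.0005,"turn":0,"jaw":255}]'
```

```text
clock: 10.25
tool_pos: [0.5228, 0.0345, 0.0461]
orientation: [-3.141, 0.0, -2.094]
ft_force: [-1.4, -0.4, 6.9]
opening: 0.0396
gripper_force: 30.0
```

```bash
python3 -m crank '[{"dx":0,"dy":0,"dz":0.0003,"turn":0,"jaw":255},{"dx":0,"dy":0,"dz":0.0006,"turn":0,"jaw":255},{"dx":0,"dy":0,"dz":0.0008,"turn":0,"jaw":255},{"dx":0,"dy":0,"dz":0.0008,"turn":0,"jaw":255},{"dx":0,"dy":0,"dz":0.0008,"turn":0,"jaw":255},{"dx":0,"dy":0,"dz":0.0008,"turn":0,"jaw":255},{"dx":0,"dy":0,"dz":0.0008,"turn":0,"jaw":255},{"dx":0,"dy":0,"dz":0.0008,"turn":0,"jaw":255},{"dx":0,"dy":0,"dz":0.0008,"turn":0,"jaw":255},{"dx":0,"dy":0,"dz":0.0008,"turn":0,"jaw":255}]'; python3 -c "
from h import *
for i in range(4):
  eyes.capture('side'); print(ctrl.get_obs()['ft_force'])"
```

```text
clock: 11.5
tool_pos: [0.5229, 0.0344, 0.0457]
orientation: [-3.141, 0.001, -2.095]
ft_force: [-2.7, -0.5, 11.0]
opening: 0.0398
gripper_force: 30.0
[-3.05276584 -0.01484731 12.17400224]
[-3.51372235  0.90278338 11.52407157]
[-3.01454426  0.44714284 10.96222234]
[-2.95772975 -0.09463325 11.77494738]
```

```bash
python3 -m crank '[{"dx":0,"dy":0,"dz":0.0003,"turn":0,"jaw":255},{"dx":0,"dy":0,"dz":0.0006,"turn":0,"jaw":255},{"dx":0,"dy":0,"dz":0.0009,"turn":0,"jaw":255},{"dx":0,"dy":0,"dz":0.0011,"turn":0,"jaw":255},{"dx":0,"dy":0,"dz":0.0011,"turn":0,"jaw":255},{"dx":0,"dy":0,"dz":0.0011,"turn":0,"jaw":255},{"dx":0,"dy":0,"dz":0.0011,"turn":0,"jaw":255},{"dx":0,"dy":0,"dz":0.0011,"turn":0,"jaw":255},{"dx":0,"dy":0,"dz":0.0011,"turn":0,"jaw":255},{"dx":0,"dy":0,"dz":0.0011,"turn":0,"jaw":255}]'; python3 -c "
from h import *
for i in range(4):
  eyes.capture('side'); print(ctrl.get_obs()['ft_force'])"
```

```text
clock: 12.95
tool_pos: [0.523, 0.0345, 0.0452]
orientation: [-3.141, 0.001, -2.095]
ft_force: [-5.7, -0.1, 19.8]
opening: 0.0396
gripper_force: 30.0
[-5.5720852   0.23582717 19.94319236]
[-5.44624698 -0.57591436 20.71748072]
[-5.36104003  0.43026478 20.14911195]
[-4.58423497 -0.57030833 19.93553601]
```

```bash
python3 -m crank '[{"dx":0.0002,"dy":0.0004,"dz":0.0001,"turn":0.08,"jaw":255},{"dx":0.0002,"dy":0.0004,"dz":0.0002,"turn":0.18,"jaw":255},{"dx":0.0002,"dy":0.0004,"dz":0.0003,"turn":0.28,"jaw":255},{"dx":0.0002,"dy":0.0004,"dz":0.0004,"turn":0.38,"jaw":255},{"dx":0.0002,"dy":0.0004,"dz":0.0005,"turn":0.48,"jaw":255},{"dx":0.0002,"dy":0.0004,"dz":0.0006,"turn":0.58,"jaw":255},{"dx":0.0002,"dy":0.0004,"dz":0.0007,"turn":0.68,"jaw":255},{"dx":0.0002,"dy":0.0004,"dz":0.0007,"turn":0.78,"jaw":255},{"dx":0.0002,"dy":0.0004,"dz":0.0008,"turn":0.85,"jaw":255},{"dx":0.0002,"dy":0.0004,"dz":0.0008,"turn":0.85,"jaw":255}]'; python3 -c "
from h import *
for i in range(3):
  eyes.capture('side'); o=ctrl.get_obs();print(o['ft_force'],o['wrist_torque'],o['joints'][6])"
```

```text
clock: 14.4
tool_pos: [0.5231, 0.0345, 0.0444]
orientation: [3.141, 0.002, -2.945]
ft_force: [-3.4, 0.7, 19.6]
opening: 0.0397
gripper_force: 30.0
[-4.70261353  0.07451085 18.56294027] [0.06861661 0.99991488 0.05298774] 1.9420190544185547
[-3.85694547 -0.28401692 20.29539627] [ 0.08083499  1.03026563 -0.00966009] 1.9421579675675316
[-3.38479617  0.36469284 19.25453396] [ 0.06017244  1.06434436 -0.01810004] 1.9421787208560792
```

```bash
python3 -m crank '[{"dx":0.0003,"dy":0,"dz":0.0002,"turn":0.14,"jaw":255},{"dx":0.0003,"dy":0,"dz":0.0003,"turn":0.28,"jaw":255},{"dx":0.0003,"dy":0,"dz":0.0005,"turn":0.42,"jaw":255},{"dx":0.0003,"dy":0,"dz":0.0006,"turn":0.56,"jaw":255},{"dx":0.0003,"dy":0,"dz":0.0007,"turn":0.7,"jaw":255},{"dx":0.0003,"dy":0,"dz":0.0009,"turn":0.84,"jaw":255},{"dx":0.0003,"dy":0,"dz":0.001,"turn":0.98,"jaw":255},{"dx":0.0003,"dy":0,"dz":0.0011,"turn":1.12,"jaw":255},{"dx":0.0003,"dy":0,"dz":0.0012,"turn":1.26,"jaw":255},{"dx":0.0003,"dy":0,"dz":0.0013,"turn":1.36,"jaw":255}]'; python3 -c "
from h import *
for i in range(3):
  eyes.capture('side'); o=ctrl.get_obs();print(o['ft_force'],o['wrist_torque'],o['joints'][6])"
```

```text
clock: 15.8
tool_pos: [0.5232, 0.0343, 0.0432]
orientation: [3.139, 0.0, 1.975]
ft_force: [-3.7, -0.2, 21.2]
opening: 0.0398
gripper_force: 30.0
[-3.77084652  0.59103104 21.18849463] [-0.07643317  0.81403874  0.04858804] 0.9106016630909362
[-2.37396507  1.4334427  20.88025953] [0.1138564  0.86245296 0.00247332] 0.9149711301553005
[-3.71927123  0.89941616 20.83647821] [0.01198884 0.84555462 0.02782968] 0.9166485141051408
```

```bash
python3 -m crank '[{"dx":0,"dy":0,"dz":0.0001,"turn":0.14,"jaw":255},{"dx":0,"dy":0,"dz":0.0002,"turn":0.28,"jaw":255},{"dx":0,"dy":0,"dz":0.0004,"turn":0.42,"jaw":255},{"dx":0,"dy":0,"dz":0.0005,"turn":0.56,"jaw":255},{"dx":0,"dy":0,"dz":0.0006,"turn":0.7,"jaw":255},{"dx":0,"dy":0,"dz":0.0008,"turn":0.84,"jaw":255},{"dx":0,"dy":0,"dz":0.0009,"turn":0.98,"jaw":255},{"dx":0,"dy":0,"dz":0.001,"turn":1.12,"jaw":255},{"dx":0,"dy":0,"dz":0.0012,"turn":1.26,"jaw":255},{"dx":0,"dy":0,"dz":0.0013,"turn":1.4,"jaw":255}]'; python3 -c "
from h import *
for i in range(3):
  eyes.capture('side'); o=ctrl.get_obs();print(o['ft_force'],o['wrist_torque'],o['joints'].round(3))"
```

```text
clock: 17.2
tool_pos: [0.5232, 0.0341, 0.0419]
orientation: [3.141, -0.002, 0.574]
ft_force: [-2.7, 0.2, 19.0]
opening: 0.0394
gripper_force: 30.0
[-3.63233857  1.65054245 20.92056068] [0.33682495 1.00379668 0.01664564] [-0.898  0.824  1.155  2.067 -0.976  0.945 -0.195]
[-2.84051485  2.04919869 20.2727415 ] [0.39705162 0.80821612 0.05564853] [-0.897  0.823  1.154  2.067 -0.975  0.944 -0.189]
[-3.84414051  0.38138455 19.91313291] [0.18511918 0.90696855 0.03256559] [-0.897  0.823  1.153  2.067 -0.975  0.944 -0.186]
```

```bash
python3 -m crank '[{"dx":0,"dy":0,"dz":-0.001,"turn":0,"jaw":255},{"dx":0,"dy":0,"dz":-0.002,"turn":0,"jaw":255},{"dx":0,"dy":0,"dz":-0.002,"turn":0,"jaw":180},{"dx":0,"dy":0,"dz":-0.002,"turn":0,"jaw":100},{"dx":0,"dy":0,"dz":-0.002,"turn":0,"jaw":100},{"dx":0,"dy":0,"dz":-0.002,"turn":0,"jaw":100},{"dx":0,"dy":0,"dz":-0.002,"turn":-0.15,"jaw":100},{"dx":0,"dy":0,"dz":-0.002,"turn":-0.32,"jaw":100},{"dx":0,"dy":0,"dz":-0.002,"turn":-0.49,"jaw":100},{"dx":0,"dy":0,"dz":-0.002,"turn":-0.66,"jaw":100}]'
python3 - <<'E'
from h import *
o=ctrl.get_obs();print(o['ft_force'],o['joints'].round(3))
p,d=eyes.capture("side"); u,v=235,185
cv2.imwrite("pics/c3.png",cv2.resize(p[v-50:v+50,u-65:u+65],None,fx=6,fy=6,interpolation=cv2.INTER_CUBIC)[:,:,::-1])
for h in(.036,.0365,.076): print(h,proj("side",(.5225,.0343,h)))
E
```

```text
clock: 18.6
tool_pos: [0.5217, 0.0345, 0.0424]
orientation: [-3.141, 0.0, 1.244]
ft_force: [-0.4, -0.2, -0.1]
opening: 0.056
gripper_force: 0.0
[-0.42972024 -0.17694643 -0.14095528] [-0.831  0.722  0.998  2.063 -0.846  0.836  0.352]
0.036 [240.28922113 201.23622147]
0.0365 [240.27705314 201.06486236]
0.076 [239.29740615 187.26871395]
```

View pics/c3.png

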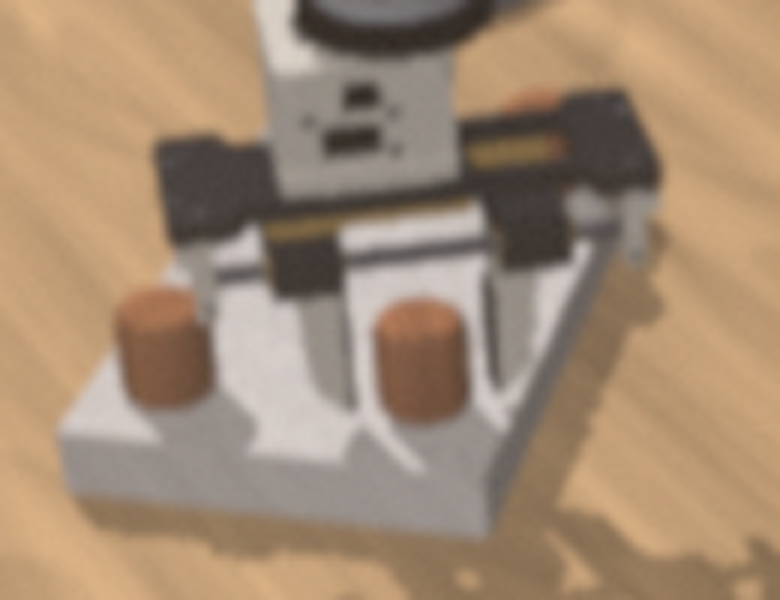

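The foot stands straight in the hole by itself: its top at crop (420,318) is side (239.5,187.5), as expected for a gap of about 6.5 mm. Turning back and regrasping.

```bash
python3 -m crank '[{"dx":0.0002,"dy":0.0006,"dz":0,"turn":-0.17,"jaw":100},{"dx":0.0002,"dy":0.0006,"dz":0,"turn":-0.34,"jaw":100},{"dx":0.0002,"dy":0.0006,"dz":0,"turn":-0.51,"jaw":100},{"dx":0.0002,"dy":0.0006,"dz":0,"turn":-0.68,"jaw":100},{"dx":0.0002,"dy":0.0006,"dz":0,"turn":-0.85,"jaw":100},{"dx":0.0002,"dy":0.0006,"dz":0,"turn":-1.02,"jaw":100},{"dx":0.0002,"dy":0.0006,"dz":0,"turn":-1.19,"jaw":100},{"dx":0.0002,"dy":0.0006,"dz":0,"turn":-1.3,"jaw":140},{"dx":0.0002,"dy":0.0006,"dz":0,"turn":-1.3,"jaw":180},{"dx":0.0002,"dy":0.0006,"dz":0,"turn":-1.3,"jaw":255}]'; python3 -m crank '[{"dx":0,"dy":0,"dz":0,"turn":0,"jaw":255},{"dx":0,"dy":0,"dz":0,"turn":0,"jaw":255},{"dx":0,"dy":0,"dz":0,"turn":0,"jaw":255},{"dx":0,"dy":0,"dz":0.0003,"turn":0,"jaw":255},{"dx":0,"dy":0,"dz":0.0006,"turn":0,"jaw":255},{"dx":0,"dy":0,"dz":0.0009,"turn":0,"jaw":255},{"dx":0,"dy":0,"dz":0.0012,"turn":0,"jaw":255},{"dx":0,"dy":0,"dz":0.0012,"turn":0,"jaw":255},{"dx":0,"dy":0,"dz":0.0012,"turn":0,"jaw":255},{"dx":0,"dy":0,"dz":0.0012,"turn":0,"jaw":255}]';  python3 -c "
from h import *
for i in range(3):
  eyes.capture('side'); o=ctrl.get_obs();print(o['ft_force'],o['tool_pos'],o['joints'].round(3))"
```

```text
clock: 19.9
tool_pos: [0.5223, 0.0342, 0.0424]
orientation: [-3.141, -0.0, 2.535]
ft_force: [-1.1, -0.9, 1.1]
opening: 0.0396
gripper_force: 30.0
clock: 21.15
tool_pos: [0.5226, 0.0342, 0.0417]
orientation: [3.141, -0.0, 2.538]
ft_force: [-3.4, -1.8, 8.6]
opening: 0.0401
gripper_force: 30.0
[-3.02050633 -1.19056396 10.02875566] [0.52258999 0.03421062 0.0417534 ] [-0.626  0.583  0.646  2.048 -0.552  0.686  1.348]
[-3.48371129 -1.37186391  8.67288173] [0.522572   0.03420862 0.04173007] [-0.626  0.583  0.646  2.048 -0.552  0.686  1.348]
[-2.27899712 -2.55439227  8.51352555] [0.52255437 0.03420774 0.04172397] [-0.626  0.583  0.646  2.048 -0.552  0.686  1.348]
```

```bash
python3 -m crank '[{"dx":0,"dy":0,"dz":0.0003,"turn":0,"jaw":255},{"dx":0,"dy":0,"dz":0.0006,"turn":0,"jaw":255},{"dx":0,"dy":0,"dz":0.0009,"turn":0,"jaw":255},{"dx":0,"dy":0,"dz":0.0012,"turn":0,"jaw":255},{"dx":0,"dy":0,"dz":0.0013,"turn":0,"jaw":255},{"dx":0,"dy":0,"dz":0.0013,"turn":0,"jaw":255},{"dx":0,"dy":0,"dz":0.0013,"turn":0,"jaw":255},{"dx":0,"dy":0,"dz":0.0013,"turn":0,"jaw":255},{"dx":0,"dy":0,"dz":0.0013,"turn":0,"jaw":255},{"dx":0,"dy":0,"dz":0.0013,"turn":0,"jaw":255}]';  python3 -c "
from h import *
for i in range(3):
  eyes.capture('side'); o=ctrl.get_obs();print(o['ft_force'],o['tool_pos'])"
```

```text
clock: 22.55
tool_pos: [0.5228, 0.0341, 0.0411]
orientation: [3.141, 0.0, 2.538]
ft_force: [-5.4, -2.1, 18.4]
opening: 0.0397
gripper_force: 30.0
[-6.0450435  -1.72250828 19.15817634] [0.52274246 0.03410752 0.04106983]
[-6.5014724  -2.20545836 20.19488694] [0.52273295 0.03412143 0.04106092]
[-5.34194828 -1.80347961 19.59600677] [0.52272351 0.03412667 0.04105449]
```

```bash
python3 -m crank '[{"dx":0,"dy":0,"dz":0.0002,"turn":0.14,"jaw":255},{"dx":0,"dy":0,"dz":0.0003,"turn":0.28,"jaw":255},{"dx":0,"dy":0,"dz":0.0004,"turn":0.42,"jaw":255},{"dx":0,"dy":0,"dz":0.0006,"turn":0.56,"jaw":255},{"dx":0,"dy":0,"dz":0.0007,"turn":0.7,"jaw":255},{"dx":0,"dy":0,"dz":0.0008,"turn":0.84,"jaw":255},{"dx":0,"dy":0,"dz":0.001,"turn":0.98,"jaw":255},{"dx":0,"dy":0,"dz":0.0011,"turn":1.12,"jaw":255},{"dx":0,"dy":0,"dz":0.0012,"turn":1.26,"jaw":255},{"dx":0,"dy":0,"dz":0.0013,"turn":1.4,"jaw":255}]';  python3 -c "
from h import *
for i in range(3):
  eyes.capture('side'); o=ctrl.get_obs();print(o['ft_force'],o['tool_pos'],o['joints'].round(2))"
```

```text
clock: 23.95
tool_pos: [0.523, 0.0347, 0.0398]
orientation: [3.141, -0.002, 1.134]
ft_force: [-5.2, 0.6, 19.0]
opening: 0.0395
gripper_force: 30.0
[-6.06699356  1.96486731 22.0109471 ] [0.52298098 0.03479107 0.03963444] [-0.84  0.75  1.02  2.06 -0.88  0.85  0.27]
[-5.62843472  2.12108826 20.84816596] [0.52293951 0.03472258 0.03965683] [-0.84  0.74  1.02  2.06 -0.88  0.85  0.27]
[-4.43450414  1.40400539 19.80456299] [0.52295041 0.03473872 0.03969232] [-0.84  0.74  1.02  2.06 -0.88  0.85  0.28]
```

```bash
python3 -m crank '[{"dx":0,"dy":0,"dz":0.0001,"turn":0.14,"jaw":255},{"dx":0,"dy":0,"dz":0.0002,"turn":0.28,"jaw":255},{"dx":0,"dy":0,"dz":0.0003,"turn":0.4,"jaw":255},{"dx":0,"dy":0,"dz":0.0003,"turn":0.4,"jaw":255},{"dx":0,"dy":0,"dz":-0.0008,"turn":0.4,"jaw":255},{"dx":0,"dy":0,"dz":-0.0019,"turn":0.4,"jaw":255},{"dx":0,"dy":0,"dz":-0.0019,"turn":0.4,"jaw":255},{"dx":0,"dy":0,"dz":-0.0019,"turn":0.4,"jaw":180},{"dx":0,"dy":0,"dz":-0.0019,"turn":0.4,"jaw":100},{"dx":0,"dy":0,"dz":-0.0019,"turn":0.4,"jaw":100}]'; python3 -m crank '[{"dx":0,"dy":0,"dz":0,"turn":0,"jaw":85},{"dx":0,"dy":0,"dz":0,"turn":0,"jaw":85},{"dx":0,"dy":0,"dz":-0.02,"turn":0,"jaw":85},{"dx":0,"dy":0,"dz":-0.05,"turn":0,"jaw":85},{"dx":0,"dy":0,"dz":-0.08,"turn":0,"jaw":85},{"dx":0,"dy":0,"dz":-0.12,"turn":0,"jaw":85},{"dx":0,"dy":0,"dz":-0.16,"turn":0,"jaw":85},{"dx":0,"dy":0,"dz":-0.16,"turn":0,"jaw":85},{"dx":0,"dy":0,"dz":-0.16,"turn":0,"jaw":85},{"dx":0,"dy":0,"dz":-0.16,"turn":0,"jaw":85}]'
python3 - <<'E'
from h import *
o=ctrl.get_obs();print(o['ft_force'],o['joints'].round(3),o['clock'])
p,d=eyes.capture("side"); u,v=225,185
cv2.imwrite("pics/c4.png",cv2.resize(p[v-50:v+50,u-65:u+65],None,fx=6,fy=6,interpolation=cv2.INTER_CUBIC)[:,:,::-1])
K,R,t=cam("side"); V,U=np.mgrid[:420,:560]
P=((np.stack([U,V,U*0+1],-1)@np.linalg.inv(K).T)*d[...,None]-t)@R
for c in[(.523,.0345),(.4427,.1055),(.658,.175)]:
    m=(np.hypot(P[...,0]-c[0],P[...,1]-c[1])<.014)&(P[...,2]>.06)&(P[...,2]<.09); print(c,m.sum(),np.median(P[m][:,2]))
E
```

```text
clock: 25.35
tool_pos: [0.5224, 0.0343, 0.0404]
orientation: [-3.141, 0.0, 0.739]
ft_force: [-0.3, 0.2, 0.4]
opening: 0.0539
gripper_force: 0.0
clock: 26.6
tool_pos: [0.5219, 0.0345, 0.1996]
orientation: [-3.141, 0.002, 0.739]
ft_force: [-0.3, -0.4, -0.5]
opening: 0.0612
gripper_force: 0.0
[-0.2509481  -0.35134875 -0.52402605] [-1.022  0.563  1.286  1.915 -0.601  1.132 -0.332] 26.6
(0.523, 0.0345) 51 0.07387979869716352
(0.4427, 0.1055) 53 0.06853195181805549
(0.658, 0.175) 45 0.06882539447192638
```

View pics/c4.png

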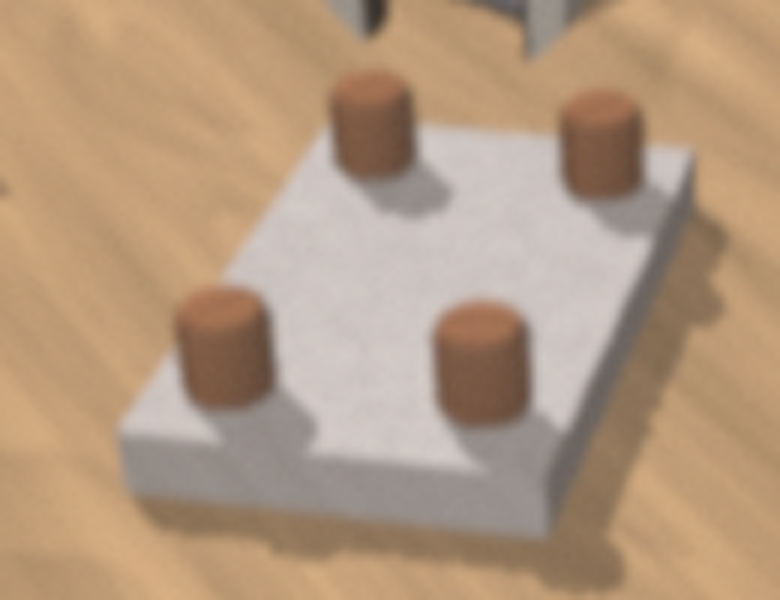

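The foot stands upright at crop (482,360), its top about 5.2 mm above the fitted feet, so the gap is about 5 mm. The gripper is clear.

```bash
python3 -c "
from rig import ctrl
print(ctrl.hand_in())"
```

```text
the job is handed in; nothing more can be done
None
```

The job is handed in (no verdict came back): the foot is screwed into the pilot hole with a gap of about 5 mm by camera depth, standing straight and released, with readings of about 22 N at most while pressing, and the mug, mouse and stapler left alone.

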